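# Line up the rotary specimen stage and log it

### The job

Push the blue tab of the rotary specimen stage round with a fingertip, without pinching it, until the dial's red index line lines up with the bold green line on the scale. Then, with the dial left lined up, press the red button on the grey control box right down to log the position, and let it spring back. Do not touch the sample dish riding on the dial, and leave everything else on the bench where it stands.

Things in the scene. Friction and masses are not known exactly. Their poses are not given: they have to be found in the camera images.
- dial_centre (a point): Round rotary specimen stage: a black turning dial 177 mm across on a fixed white plinth 237 mm across. This point is on the vertical turning axis at the dial's top face, 50 mm above the table. A low steel seat ring (outer radius about 52 mm, 5 mm high) on the dial holds the sample dish.
- index_line (a point): Outer end of the red index line (5 mm wide, radial, from radius 51 to 88 mm) on the black dial's top face; this point is 88 mm from the axis and turns with the dial.
- target_line (a point): Inner end of the bold green target line (5 mm wide, radial, from radius 88 to 114 mm) on the fixed silver scale that surrounds the dial; 88 mm from the axis, scale face 44 mm above the table. The other scale lines are thin and black, every 10 degrees. When lined up, red and green form one straight radial line.
- tab (a point): Middle of the upright blue tab fixed on the dial, diametrically opposite the red index line, 70.5 mm from the axis. The tab is a radial fin 14 mm thick (across the radius), 22 mm long (along the radius, 59.5 to 81.5 mm), from 50 to 84 mm above the table; this point is at 67 mm above the table. The dial's top around it is flat and free from radius 52 mm outwards.
- dial (a joint): Angle of the dial, rad, growing counter-clockwise seen from above. It turns freely both ways far enough for the shorter way round (stops at +-4.5 rad), with light friction (about 0.07 N m, so about 1 N at the tab), and stays where it is left.
- sample_dish_mid (a point): Middle of the sample: a loose closed Petri dish 90 mm across, 15 mm high, speckled orange-brown culture, sitting in the seat on the dial, from 50 to 65 mm above the table. It turns along with the dial.
- sample_dish: The same sample dish; origin under its centre.
- log_button_top (a point): Centre of the top of the red round push button (32 mm across, pressed straight down) on the fixed grey control box (100 x 80 x 36 mm).
- log_button (a joint): Travel of the button, m: 0 up, 0.006 fully down (about 4 N); it springs back.
- dish_b: Loose closed Petri dish, 90 mm across, 15 mm high, speckled reddish culture; origin under its centre.
- dish_c: Loose closed Petri dish, 90 mm across, 15 mm high, speckled yellowish culture; origin under its centre.
- slide_box: Loose blue slide box with white lid, 97 x 82 x 33 mm; origin under its centre.
- bottle: Loose amber bottle, 58 mm across, 120 mm high; origin under its centre.
- jar: Loose clear jar with green cap, 64 mm across, 85 mm high; origin under its centre.
- beaker: Loose open glass beaker, 66 mm across, 85 mm high; origin under its centre.
- marker: Loose light-green marker pen, 110 x 13 x 13 mm, lying on the table; origin under its centre.
Things that resemble listed ones, but are neither listed nor needed, are in the scene too. Of the things like the part that bears dial_centre, leave any that is yellow; of the rest the larger one is meant.

How it is judged:
By the outcome, as a careful person would: the job done as asked, in the order asked, and still so for the second after the job is handed in, with the robot touching nothing.
It also fails if it takes over 56 s, if anything falls off the work surface, if the arm or the gripper's body presses on something with over 40 N, if the wrist force passes 120 N, or if a joint passes its speed limit or range.

### The arm

A 6-joint arm with a two-finger parallel gripper is mounted at the origin on the work surface. World frame = base frame: x ahead of the robot, y to its left, z up, the work surface at z = 0. Lengths are in m, angles in rad, forces in N, time in s.
With the tool pointing down it reaches from about 0.3 to 0.75 m from the base axis. Payload 8.5 kg.
Tool frame: the origin (TCP) lies midway between the tips of the shut fingers; the grasp point (between the pads) lies 19 mm behind it (r.grip_depth is the distance from the TCP to the grasp point, in m); z points along the fingers, y is the line along which they close (so a half turn about z gives the same grasp; the last joint's range is limited). The gripper opens to 88 mm and grips with 3 to 60 N. Pads are 18 mm wide; open, the fingers measure 123 mm over their backs; the gripper's body (75 mm by 187 mm) begins 45 mm behind the grasp point.
Start: joints at [-1.539, 0.381, 1.297, -0, 1.464, -0.215], TCP at [0.134, -0.533, 0.239] pointing down, gripper open.
Joint ranges: [-3.11, 3.11], [-0.89, 2.33], [0.22, 2.48], [-1.42, 4.56], [0.17, 2.85], [-2.88, 2.88]. Speed limits (rad/s): [2.39, 2.39, 3.14, 3.14, 3.14, 3.14].

### API

Orientations are given as a unit quaternion [x, y, z, w].
In Python, from plant import r, hand, viewer, monitor gives the robot as it stands. Calls block until the motion is done:
- r.goto(position, orientation): joint-space move of the TCP to a pose.
- r.line_to(position, v=0.15, ori=None): straight line of the TCP; ori=None keeps the orientation; v is the mean speed in m/s.
- r.movej(angles): joint-space move.
- hand.set_gripper(opening, grip_force=None): opening from 0.0 (shut) to 1.0 (fully open); grip_force is the grip in N (None keeps the last); returns when the fingers have stopped.
- r.wait(seconds).
- r.ik(position, orientation): joint angles nearest the present ones, or None.
- viewer.grab_frame(name): name is "scene" or "top"; returns a dict with "image" (400x640x3 uint8, red, green, blue), "K" (3x3 intrinsics, pixels), "pose" (4x4, takes a point from camera to world coordinates). Camera axes: x right, y up, looking along -z (the intrinsics and any distortion apply to the point x, -y, -z); pixel columns grow to the right and rows downward; lengths in m; the calibration is good to about 2 mm. A picture is of the moment at which its call begins. There is no depth.
A pose or a line that the arm cannot do raises r.IKError and nothing moves.
- r.sign_off(): hands the job in; it is judged then, once.
Readings, each from a call of its own:
- monitor.current_clock(): time.
- monitor.current_q(): joint angles.
- monitor.current_dq(): joint speeds.
- monitor.current_joint_efforts(): joint torques, N m.
- monitor.current_eef_pos(): TCP position.
- monitor.current_tcp_rot(): TCP orientation.
- monitor.current_force(): force on the tool from outside, world axes, zero at the start.
- monitor.current_ft_torque(): the same for the moment, N m.
- monitor.current_finger_gap(): opening from 0.0 (shut) to 1.0 (fully open).
- monitor.current_finger_force(): force on a finger pad.
Only numpy, scipy, OpenCV 4.12 (cv2) and the standard library are available. Lean on these libraries where they do the work, as an engineer would, in place of code of your own. Each camera call takes 0.05 s, during which the arm holds its last target. There are 200 camera calls.

## Working session

There is one attempt and no reset: what is moved stays moved. The work goes in short steps, each a Python script; the robot and the scene stay as the last script left them, time stands still between calls to the robot, and variables do not carry over. Pictures are saved under pics/ and viewed, at most 10 in all, crops included, and the job is handed in when it is done.

```bash
ls; mkdir -p pics; cat > grab.py <<'E'
import cv2,numpy as np
from plant import r,hand,viewer,monitor
def snap(name,tag):
    f=viewer.grab_frame(name); im=cv2.cvtColor(f["image"],cv2.COLOR_RGB2BGR)
    cv2.imwrite(f"pics/{tag}.png",im); np.savez(f"pics/{tag}.npz",K=f["K"],pose=f["pose"]); 
    if [k for k in f if k not in("image","K","pose")]: print(f.keys(), {k:v for k,v in f.items() if k not in("image","K","pose")})
    return im,np.array(f["K"]),np.array(f["pose"])
def ray(K,P,u,v,z):
    d=P[:3,:3]@np.array([(u-K[0,2])/K[0,0],-(v-K[1,2])/K[1,1],-1]); o=P[:3,3]
    return o+d*(z-o[2])/d[2]
def proj(K,P,p):
    c=P[:3,:3].T@(np.array(p)-P[:3,3]); return K[0,2]+K[0,0]*c[0]/-c[2],K[1,2]+K[1,1]*-c[1]/-c[2]
E
python3 - <<'E'
from grab import *
a=[snap("top","top0"),snap("scene","scene0")]
for i,K,P in a: print(K.round(1),P.round(3))
print(monitor.current_clock())
E
```

```text
pics
[[397.6   0.  319.3]
 [  0.  397.6 197.4]
 [  0.    0.    1. ]] [[ 0.024  0.995 -0.101  0.464]
 [-1.     0.024  0.005  0.079]
 [ 0.008  0.101  0.995  0.954]
 [ 0.     0.     0.     1.   ]]
[[512.8   0.  323.7]
 [  0.  512.8 196.7]
 [  0.    0.    1. ]] [[ 0.778 -0.476  0.411  1.065]
 [ 0.628  0.581 -0.517 -0.615]
 [ 0.007  0.66   0.751  1.08 ]
 [ 0.     0.     0.     1.   ]]
0.1
```

View pics/top0.png

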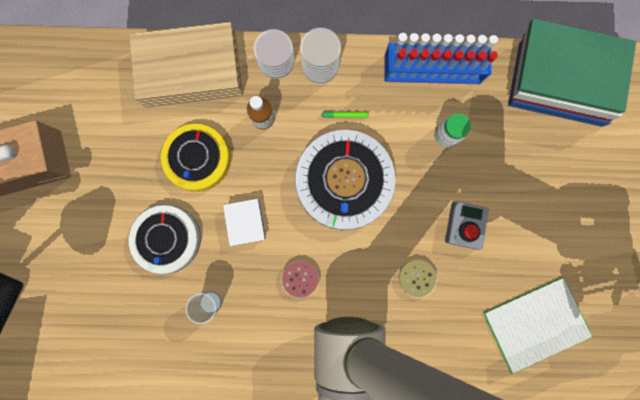

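View pics/scene0.png

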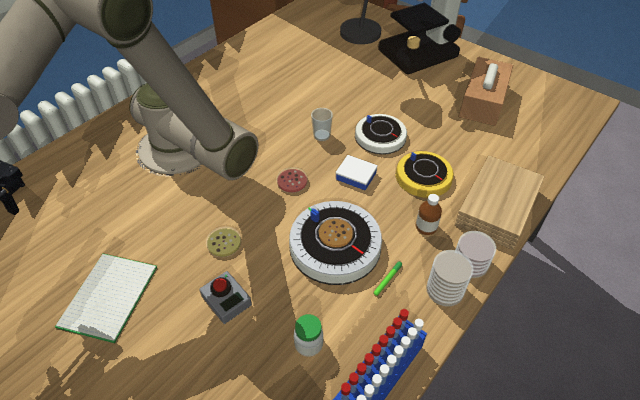

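The top view shows the target white stage centred near (346,179), with the red index at (347,148), the blue tab at (344,208) and the green line at (335,221). The red button is near (471,231), and the small white and yellow stages are decoys. The scene view shows the same layout: stage near (336,240), tab (315,214), button (221,287). The short way round is about 165° counter-clockwise.

```bash
cat > meas.py <<'E'
from grab import *
def blobs(im,box,lo,hi,mn=4):
    x0,y0,x1,y1=box; h=cv2.cvtColor(im,cv2.COLOR_BGR2HSV)[y0:y1,x0:x1]
    m=cv2.inRange(h,np.array(lo),np.array(hi))
    if lo[0]==0: m|=cv2.inRange(h,np.array((170,)+lo[1:]),np.array((180,)+hi[1:]))
    n,_,s,c=cv2.connectedComponentsWithStats(m)
    return sorted([(int(s[i,4]),c[i]+[x0,y0],s[i,:4]+[x0,y0,0,0]) for i in range(1,n) if s[i,4]>=mn],key=lambda t:-t[0])
def tri(A,u,B,v):
    o=[];d=[]
    for (K,P),p in((A,u),(B,v)):
        q=ray(K,P,*p,0); o.append(P[:3,3]); w=q-P[:3,3]; d.append(w/np.linalg.norm(w))
    M=sum(np.eye(3)-np.outer(x,x) for x in d); b=sum((np.eye(3)-np.outer(x,x))@y for x,y in zip(d,o))
    p=np.linalg.solve(M,b); return p,[np.linalg.norm(np.cross(p-y,x)) for x,y in zip(d,o)]
RED=((0,150,90),(8,255,255)); GRN=((40,80,60),(80,255,255)); BLU=((100,150,80),(130,255,255))
E
python3 - <<'E'
from meas import *
def ld(t): z=np.load(f"pics/{t}.npz"); return cv2.imread(f"pics/{t}.png"),z["K"],z["pose"]
T,S=ld("top0"),ld("scene0")
for n,(im,K,P),bx,bb in(("top",T,(290,125,400,235),(445,200,495,250)),("scene",S,(280,190,390,290),(195,265,255,325))):
    for nm,c in(("R",RED),("G",GRN),("B",BLU)):
        for b in blobs(im,bx,*c)[:3]: print(n,nm,b)
    for b in blobs(im,bb,*RED)[:3]: print(n,"btn",b)
    # plinth scale ring / black dial: ellipse fits
    x0,y0,x1,y1=bx; x0-=4;x1+=4;y0-=4;y1+=4
    h=cv2.cvtColor(im,cv2.COLOR_BGR2HSV)[y0:y1,x0:x1]
    m=cv2.inRange(h,np.array((0,0,0)),np.array((180,255,70)))
    m=cv2.morphologyEx(m,cv2.MORPH_OPEN,np.ones((4,4),np.uint8))
    k=max(cv2.findContours(m,cv2.RETR_EXTERNAL,cv2.CHAIN_APPROX_NONE)[0],key=cv2.contourArea)
    hull=cv2.convexHull(k,clockwise=True); e=cv2.fitEllipse(hull)
    print("dial ellipse",e[0][0]+x0,e[0][1]+y0,e[1],e[2])
    big=cv2.resize(im[y0:y1,x0:x1],None,fx=4,fy=4,interpolation=cv2.INTER_CUBIC); bigb=cv2.resize(im[bb[1]:bb[3],bb[0]:bb[2]],(300,300),interpolation=cv2.INTER_CUBIC)
    o=np.zeros((480,790,3),np.uint8); o[:big.shape[0],:big.shape[1]]=big[:480,:490]; o[:300,490:]=bigb; cv2.imwrite(f"pics/z_{n}.png",o)
    pts=np.array([ray(K,P,*(p[0]+[x0,y0]),.05)[:2] for p in hull]); 
    c,rad=cv2.minEnclosingCircle(pts.astype(np.float32)); print("dial on plane",c,rad)
E
```

```text
top R (53, array([347.32075472, 147.64150943]), array([345, 141,   5,  14]))
top G (30, array([334.2, 219.9]), array([332, 214,   5,  13]))
top B (84, array([344.        , 207.35714286]), array([340, 202,   9,  12]))
top btn (165, array([470.86060606, 231.38787879]), array([464, 225,  15,  14]))
dial ellipse 334.9571723937988 177.4801025390625 (50.03667068481445, 69.25471496582031) 6.145384311676025
dial on plane (0.6014373898506165, 0.027199847623705864) 0.08374710381031036
scene R (34, array([357.26470588, 249.05882353]), array([352, 245,  12,   9]))
scene G (103, array([383.53398058, 282.30097087]), array([375, 272,  15,  18]))
scene G (8, array([309.125, 208.25 ]), array([308, 207,   3,   4]))
scene B (86, array([314.52325581, 215.01162791]), array([311, 209,   8,  13]))
scene btn (140, array([219.31428571, 284.27857143]), array([213, 278,  13,  14]))
dial ellipse 330.53934478759766 243.21376037597656 (40.9702262878418, 63.02760696411133) 114.91520690917969
dial on plane (0.607602059841156, -0.0014462890103459358) 0.08678606152534485
```

View pics/z_top.png

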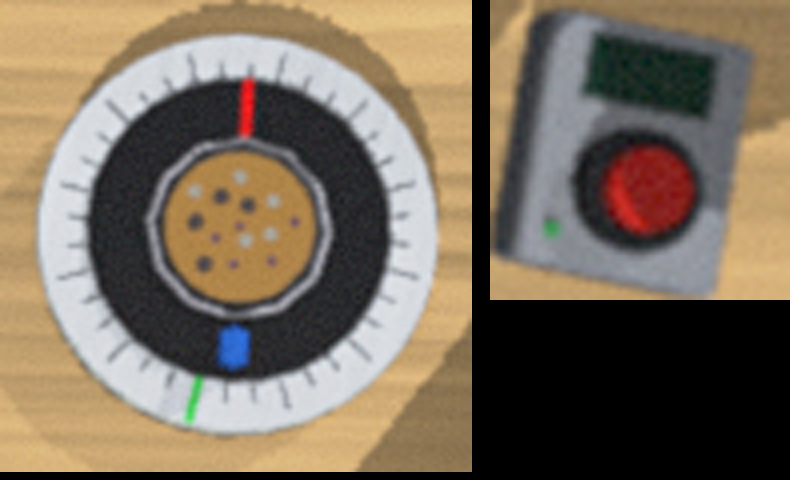

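View pics/z_scene.png

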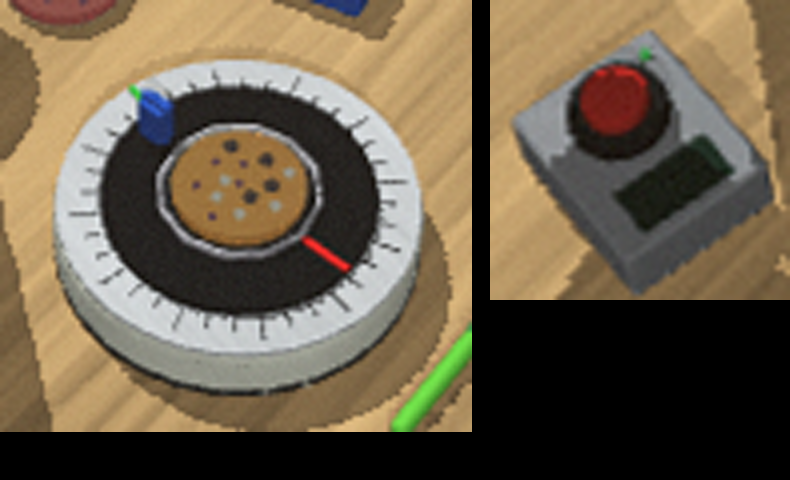

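Zoomed, the top view gives the dial disc centre at about (345.9,178.4), with red, tab and green clearly separated. In the scene view the disc centre is about (335.9,236.3), and the button cap stands proud of the box. Next I fit the disc properly and triangulate everything.

```bash
cat >> meas.py <<'E'
def ld(t): z=np.load(f"pics/{t}.npz"); return cv2.imread(f"pics/{t}.png"),z["K"],z["pose"]
def dial_ell(im,bx):
    x0,y0,x1,y1=bx; x0-=4;x1+=4;y0-=4;y1+=4
    g=cv2.medianBlur(cv2.cvtColor(im,cv2.COLOR_BGR2HSV)[y0:y1,x0:x1,2],3)
    m=cv2.inRange(g,0,85); n,l,s,c=cv2.connectedComponentsWithStats(m)
    cy,cx=np.array(m.shape)/2
    i=min((i for i in range(1,n) if s[i,4]>800),key=lambda i:np.hypot(*(c[i]-[cx,cy])))
    k=max(cv2.findContours((l==i).astype(np.uint8),cv2.RETR_EXTERNAL,cv2.CHAIN_APPROX_NONE)[0],key=cv2.contourArea)
    h=cv2.convexHull(k)[:,0]+[x0,y0]; return cv2.fitEllipse(h.astype(np.float32)),h
def angles(im,K,P,bx,C):
    out={}
    for nm,c,z in(("R",RED,.05),("G",GRN,.044),("B",BLU,.067)):
        L=[]
        for b in blobs(im,bx,*c):
            p=ray(K,P,*b[1],z)-C; L.append((b[0],round(float(np.hypot(*p[:2])),4),round(float(np.degrees(np.arctan2(p[1],p[0]))),2)))
        out[nm]=L[:3]
    return out
BT,BS=(290,125,400,235),(280,190,390,290)
E
python3 - <<'E'
from meas import *
T,S=ld("top0"),ld("scene0")
et,ht=dial_ell(T[0],BT); es,hs=dial_ell(S[0],BS); print(et,es)
for (im,K,P),h in((T,ht),(S,hs)):
    q=np.array([ray(K,P,*p,.05)[:2] for p in h]); A=np.c_[2*q,np.ones(len(q))]; s=np.linalg.lstsq(A,(q**2).sum(1),rcond=None)[0]
    print("circle",s[:2],np.sqrt(s[2]+s[:2]@s[:2]))
    print(angles(im,K,P,BT if im is T[0] else BS,np.r_[s[:2],0]))
t=lambda a,b:tri(T[1:],a,S[1:],b)
print("centre",t(et[0],es[0])); print("btn",t((470.9,231.4),(219.3,284.3))); print("tab",t((344,207.4),(314.5,215)))
print("red",t((347.3,147.6),(357.3,249.1)))
for z in(.036,.04,.046,.05): print(z,ray(*T[1:],470.9,231.4,z),ray(*S[1:],219.3,284.3,z))
E
```

```text
((345.19512939453125, 177.9772491455078), (74.6003189086914, 74.79915618896484), 116.96771240234375) ((335.57379150390625, 235.9225311279297), (56.89173126220703, 69.75146484375), 94.4651870727539)
circle [0.60301527 0.01535218] 0.0863109210604615
{'R': [(53, 0.0704, -2.98)], 'G': [(30, 0.1002, 166.65)], 'B': [(84, 0.07, 177.74)]}
circle [0.60477422 0.01361581] 0.08830857468071275
{'R': [(34, 0.0686, -0.93)], 'G': [(103, 0.1745, -11.64), (8, 0.1139, 165.73)], 'B': [(86, 0.0727, 176.08)]}
centre (array([0.6035943 , 0.01503225, 0.04219715]), [np.float64(0.0002834784112455285), np.float64(0.0002834784112458324)])
btn (array([ 0.48642275, -0.2715337 ,  0.05298914]), [np.float64(0.00023337859973402076), np.float64(0.0002333785997341781)])
tab (array([0.53278746, 0.01806964, 0.06798338]), [np.float64(0.0001645229065235332), np.float64(0.00016452290652333403)])
red (array([0.67349231, 0.01195644, 0.05049482]), [np.float64(0.0002756598238563762), np.float64(0.00027565982385629827)])
0.036 [ 0.48702966 -0.27796777  0.036     ] [ 0.47663806 -0.26597674  0.036     ]
0.04 [ 0.486928   -0.27641434  0.04      ] [ 0.47889344 -0.26731491  0.04      ]
0.046 [ 0.48677552 -0.27408419  0.046     ] [ 0.48227652 -0.26932217  0.046     ]
0.05 [ 0.48667387 -0.27253076  0.05      ] [ 0.4845319  -0.27066035  0.05      ]
```

```bash
cat > push.py <<'E'
from meas import *
from scipy.spatial.transform import Rotation as Ro
C=np.array([.6037,.0147]); Z=.067
def q(a):
    c,s=np.cos(a),np.sin(a); return Ro.from_matrix(np.array([[c,s,0],[s,-c,0],[0,0,-1.]])).as_quat()
def pose(deg,off=.016,z=Z,sgn=1,rad=.0705):
    t=np.radians(deg); e=np.array([np.cos(t),np.sin(t)]); n=np.array([-e[1],e[0]])
    return np.r_[C+rad*e-off*n,z], q(t+sgn*np.pi/2)
E
python3 - <<'E'
from push import *
print(monitor.current_tcp_rot())
for s in(1,-1):
    for d in(177.5,200,230,260,290,320,346.3):
        j=r.ik(*pose(d,sgn=s)); print(s,d,None if j is None else np.round(j,2))
print(r.ik(*pose(177.5,.03,.2,-1)), r.ik([.486,-.2715,.06],q(-.5)),r.ik([.486,-.2715,.06],q(0)))
E
```

```text
[ 9.92397303e-01  1.23073996e-01  6.06236759e-05 -6.17490017e-04]
1 177.5 None
1 200 [-0.21  0.54  1.59 -0.    1.01  2.58]
1 230 [-0.27  0.56  1.55 -0.    1.03  2.  ]
1 260 [-0.29  0.6   1.46 -0.    1.08  1.45]
1 290 [-0.28  0.66  1.34 -0.    1.14  0.94]
1 320 [-0.25  0.7   1.23 -0.    1.2   0.45]
1 346.3 [-0.2   0.73  1.17 -0.    1.24  0.04]
-1 177.5 [-0.16  0.54  1.58 -0.    1.02 -0.11]
-1 200 [-0.21  0.54  1.59 -0.    1.01 -0.56]
-1 230 [-0.27  0.56  1.55 -0.    1.03 -1.14]
-1 260 [-0.29  0.6   1.46 -0.    1.08 -1.69]
-1 290 [-0.28  0.66  1.34 -0.    1.14 -2.2 ]
-1 320 [-0.25  0.7   1.23 -0.    1.2  -2.69]
-1 346.3 None
[-1.31636217e-01  3.89120385e-01  1.40136863e+00 -4.44089210e-16
  1.35110364e+00 -8.80029861e-02] [-7.22120805e-01  5.83275782e-01  1.52599143e+00 -4.44089210e-16
  1.03232544e+00  1.34867552e+00] [-7.22120805e-01  5.83275782e-01  1.52599143e+00 -4.44089210e-16
  1.03232544e+00  8.48675522e-01]
```

```bash
cat >> push.py <<'E'
def run(d0,d1,off,v=.08,step=12):
    n=max(1,int(np.ceil(abs(d1-d0)/step)))
    for d in np.linspace(d0,d1,n+1)[1:]:
        p,o=pose(d,off,sgn=0); r.line_to(p,v,o)
def look(tag):
    r.goto([.36,-.27,.25],q(-.5))
    T,S=snap("top","t"+tag),snap("scene","s"+tag)
    c=np.r_[C,0]; print(angles(*T,BT,c)); print(angles(*S,BS,c)); print("t",monitor.current_clock(),"F",monitor.current_force())
E
python3 - <<'E'
from push import *
hand.set_gripper(0.0)
r.goto(*pose(177.5,.04,.2,0)); r.line_to(pose(177.5,.04,sgn=0)[0],.2)
print(monitor.current_clock(),monitor.current_force())
run(177.5,177.5,.026,.08)
run(177.5,336,.0245,.08)
print(monitor.current_eef_pos(),pose(336,.0245)[0],monitor.current_force())
p,o=pose(336,.035,sgn=0); r.line_to(p,.1); r.line_to(p+[0,0,.13],.25)
look("1")
E
```

```text
4.75 [-0.16225882  0.30003968  0.26477884]Traceback (most recent call last):
  File "<stdin>", line 6, in <module>
  File "push.py", line 12, in run
    p,o=pose(d,off,sgn=0); r.line_to(p,v,o)
                           ~~~~~~~~~^^^^^^^
plant.IKError: the arm cannot follow that straight line within its joint ranges
```

```bash
python3 - <<'E'
from push import *
print(monitor.current_q(),monitor.current_eef_pos(),monitor.current_clock())
for d in(177.5,190,230,336): print(d,r.ik(*pose(d,.0245,sgn=0)),r.ik(*pose(d+180,.0245,sgn=0)),pose(d,.0245)[0])
E
```

```text
[-2.68943192e-01  5.55291582e-01  1.55872250e+00  1.78419770e-04
  1.02783173e+00 -2.77823730e+00] [ 0.5423269  -0.02755554  0.06692571] 6.825
177.5 [-1.42100341e-01  5.45738325e-01  1.57890119e+00 -4.44089210e-16
  1.01695314e+00 -1.66926344e+00] [-1.94533743e-01  7.41803372e-01  1.15193187e+00 -4.44089210e-16
  1.24785742e+00  1.41989581e+00] [0.53433578 0.04225185 0.067     ]
190 [-1.73145050e-01  5.38667473e-01  1.59403394e+00 -4.44089210e-16
  1.00889124e+00 -1.91847430e+00] [-1.70187161e-01  7.48405557e-01  1.13733668e+00 -4.44089210e-16
  1.25585041e+00  1.22607624e+00] [0.53001667 0.02658559 0.067     ]
230 [-2.62922903e-01  5.51240212e-01  1.56711147e+00 -4.44089210e-16
  1.02324098e+00 -2.70638386e+00] [-9.71782102e-02  7.36643571e-01  1.16332932e+00 -4.44089210e-16
  1.24161977e+00  6.00953491e-01] [ 0.53961538 -0.02355784  0.067     ]
336 [-2.34405206e-01  7.20079001e-01  1.19986426e+00 -4.44089210e-16
  1.22164940e+00  1.75527014e+00] [-9.48861353e-02  5.68763663e-01  1.52947742e+00 -4.44089210e-16
  1.04335158e+00 -1.24680344e+00] [ 0.65813991 -0.0363568   0.067     ]
```

The arm took the wrong wrist branch and stopped at about 233°. I'll back off, flip the tool half a turn and continue from there.

```bash
sed -i 's/pose(d,off,sgn=0)/pose(d,off,sgn=2)/' push.py; python3 - <<'E'
from push import *
p=pose(231,.04)[0]; r.line_to(p,.1); r.line_to(p+[0,0,.04],.2)
r.goto(*pose(231,.04,.107,2)); print(np.round(monitor.current_q(),2)); r.line_to(pose(231,.04,sgn=2)[0],.2)
run(231,231,.026,.1)
run(231,337,.0245,.08)
print(monitor.current_eef_pos(),pose(337,.0245)[0],monitor.current_force())
p=pose(337,.035)[0]; r.line_to(p,.1); r.line_to(p+[0,0,.13],.25)
look("1")
E
```

```text
[-0.25  0.48  1.56 -0.    1.11  0.43]
[ 0.65854957 -0.0355198   0.0669153 ] [ 0.65902268 -0.03539891  0.067     ] [-0.38042976 -0.09894926 -0.29876954]
{'R': [(51, 0.0706, 155.03)], 'G': [(29, 0.1024, 166.38)], 'B': [(66, 0.07, -24.26)]}
{'R': [(22, 0.0737, 155.13)], 'G': [(99, 0.176, -11.79), (18, 0.1055, 165.91)], 'B': [(89, 0.0694, -24.61)]}
t 17.3 F [0.83512774 0.05600002 0.33416196]
```

View pics/t1.png

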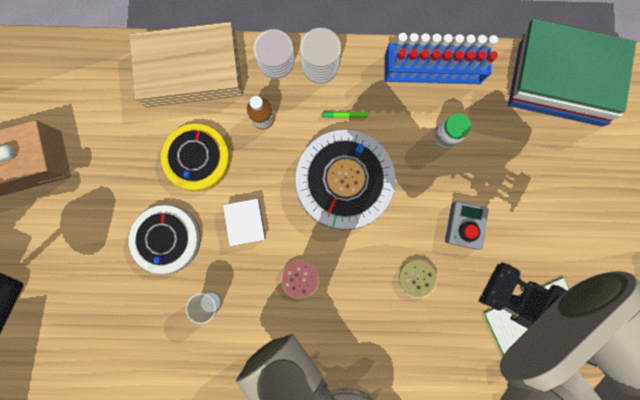

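The dial now has its index (332,207) about 11° short of the green line (334,221), and everything else stands where it was. I'll push most of the remainder.

```bash
cat >> push.py <<'E'
def fine(d0,d1,tag):
    p,o=pose(d0,.035,.2,2); r.goto(p,o); r.line_to(pose(d0,.035)[0],.2)
    run(d0,d1,.0245,.05,5); r.wait(.2)
    p=pose(d1,.035)[0]; r.line_to(p,.1); r.line_to(p+[0,0,.13],.25); look(tag)
def linefit(tag):
    # weighted line angle of red & green in top image, cast on their planes
    im,K,P=ld(tag); x0,y0,x1,y1=BT; h=cv2.cvtColor(im,cv2.COLOR_BGR2LAB).astype(float)[y0:y1,x0:x1,1]-128
    for nm,s,z in(("R",1,.05),("G",-1,.044)):
        w=np.clip(s*h-12,0,None); v,u=np.nonzero(w); W=w[v,u]
        pts=np.array([ray(K,P,a+x0,b+y0,z)[:2]-C for a,b in zip(u,v)]); rr=np.hypot(*pts.T); k=(rr>.053)&(rr<.116)&(pts[:,0]<0)
        pts,W,rr=pts[k],W[k],rr[k]; an=np.degrees(np.arctan2(pts[:,1],pts[:,0])); m=np.average(pts,axis=0,weights=W)
        d=np.linalg.eigh(np.cov(pts.T,aweights=W))[1][:,1]; d*=np.sign(d[0])*-1
        print(nm,"pos angle",np.average(an,weights=W*rr).round(2),"r",np.average(rr,weights=W).round(4),"dir",np.degrees(np.arctan2(d[1],d[0])).round(2),"m",m.round(4))
E
python3 - <<'E'
from push import *
linefit("t1"); fine(336,347,"2"); linefit("t2")
im=cv2.imread("pics/t2.png")[125:235,290:400]; s=cv2.imread("pics/s2.png")[190:290,280:390]
cv2.imwrite("pics/z2.png",np.hstack([cv2.resize(im,(400,400),interpolation=cv2.INTER_CUBIC),cv2.resize(s,(400,400),interpolation=cv2.INTER_CUBIC)]))
E
```

```text
R pos angle 155.06 r 0.0714 dir 155.78 m [-0.0647  0.0301]
G pos angle 166.33 r 0.1028 dir 166.6 m [-0.0999  0.0243]
{'R': [(53, 0.0711, 164.66)], 'G': [(28, 0.102, 166.41)], 'B': [(67, 0.07, -14.87)]}
{'R': [(22, 0.0729, 164.48)], 'G': [(98, 0.1759, -11.75), (18, 0.1055, 165.91)], 'B': [(94, 0.0694, -14.87)]}
t 24.8083 F [-0.09304166 -1.03059672 -0.67040628]
R pos angle 164.67 r 0.0711 dir 164.78 m [-0.0685  0.0188]
G pos angle 166.32 r 0.1031 dir 166.61 m [-0.1002  0.0244]
```

View pics/z2.png

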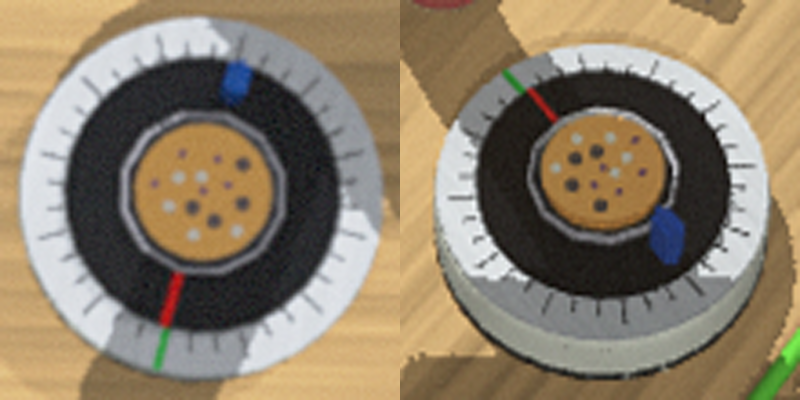

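The index is about 1.7° short: red (170,300) and green (162,350) in the crop nearly form one line. One more small push.

```bash
python3 - <<'E'
from push import *
fine(345,348.7,"3"); linefit("t3")
im=cv2.imread("pics/t3.png")[195:230,322:357]; s=cv2.imread("pics/s3.png")[198:233,295:330]
cv2.imwrite("pics/z3.png",np.hstack([cv2.resize(a,(400,400),interpolation=cv2.INTER_CUBIC) for a in(im,s)]))
E
```

```text
{'R': [(54, 0.0705, 167.12)], 'G': [(27, 0.1024, 166.38)], 'B': [(67, 0.0701, -12.28)]}
{'R': [(21, 0.0728, 167.46)], 'G': [(97, 0.1758, -11.77), (16, 0.1069, 165.93)], 'B': [(99, 0.0693, -12.2)]}
t 31.95 F [-1.20746484  0.7495053  -0.42947083]
R pos angle 167.19 r 0.0711 dir 167.39 m [-0.0693  0.0158]
G pos angle 166.33 r 0.1032 dir 166.8 m [-0.1003  0.0244]
```

View pics/z3.png

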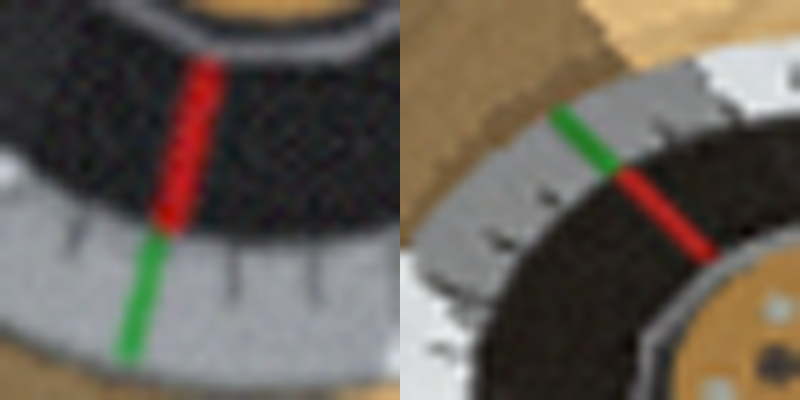

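The index overshot by about 1° (crop: red outer end (170,232), green inner end (157,238)). I'll nudge it back from the other side, using the learned effective offset of about 22 mm.

```bash
python3 - <<'E'
from push import *
p,o=pose(347.5,-.034,.19,2); r.goto(p,o); r.line_to(pose(347.5,-.034)[0],.2)
r.line_to(pose(347,-.026)[0],.06); p,o=pose(346.2,-.0221,sgn=2); r.line_to(p,.03,o); r.wait(.2)
e=monitor.current_eef_pos(); print(e-p)
p=pose(346.2,-.034)[0]; r.line_to(p,.1); r.line_to(p+[0,0,.12],.3); look("4"); linefit("t4")
im=cv2.imread("pics/t4.png")[195:230,322:357]; s=cv2.imread("pics/s4.png")[198:233,295:330]
cv2.imwrite("pics/z4.png",np.hstack([cv2.resize(a,(400,400),interpolation=cv2.INTER_CUBIC) for a in(im,s)]))
T,S=ld("t4"),ld("s4"); b=[blobs(x[0],bb,*RED)[0] for x,bb in((T,(445,200,495,250)),(S,(195,265,255,325)))]; print(b, tri(T[1:],b[0][1],S[1:],b[1][1]))
E
```

```text
[-2.06954608e-05  5.67737681e-05 -8.39845570e-05]
{'R': [(54, 0.0714, 165.35)], 'G': [(26, 0.1029, 166.41)], 'B': [(68, 0.0701, -14.16)]}
{'R': [(20, 0.0738, 165.3)], 'G': [(98, 0.1759, -11.81), (17, 0.1061, 165.99)], 'B': [(98, 0.0696, -14.32)]}
t 38.925 F [ 0.41433748 -0.18424123  0.14522492]
R pos angle 165.5 r 0.0714 dir 165.81 m [-0.0691  0.0179]
G pos angle 166.33 r 0.1033 dir 166.69 m [-0.1003  0.0244]
[(182, array([471.0989011 , 231.15384615]), array([464, 224,  15,  15])), (149, array([219.43624161, 284.27516779]), array([213, 278,  14,  14]))] (array([ 0.48702538, -0.27161233,  0.05383163]), [np.float64(0.00015660375377874025), np.float64(0.0001566037537788253)])
```

View pics/z4.png

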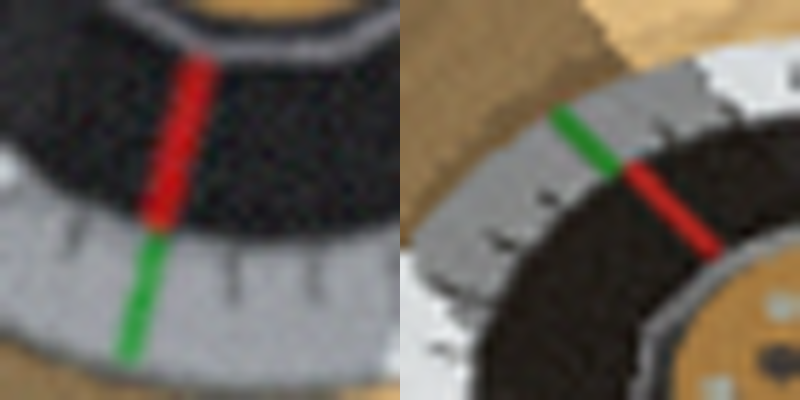

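Now the index is about 0.7° short by both views (red end (160,232), green (156,238) in the crop). There is time for one small nudge; then hover over the button and check from there.

```bash
python3 - <<'E'
from push import *
p,o=pose(345,.034,.15,2); r.goto(p,o); r.line_to(pose(345,.034)[0],.2)
run(345,348.0,.0245,.05,5); r.wait(.15)
p=pose(348,.034)[0]; r.line_to(p,.1); r.line_to(p+[0,0,.09],.3)
r.goto([.4868,-.2716,.085],q(-.5)); snap("top","t5"); snap("scene","s5"); linefit("t5")
print(angles(*ld("t5"),BT,np.r_[C,0]),angles(*ld("s5"),BS,np.r_[C,0]))
print(monitor.current_clock(),monitor.current_force(),monitor.current_eef_pos())
E
```

```text
R pos angle 166.5 r 0.0712 dir 167.04 m [-0.0692  0.0166]
G pos angle 166.32 r 0.1032 dir 166.61 m [-0.1003  0.0244]
{'R': [(53, 0.0712, 166.41)], 'G': [(26, 0.103, 166.36)], 'B': [(83, 0.0688, -13.12)]} {'R': [(22, 0.0728, 166.15)], 'G': [(104, 0.1758, -11.9), (17, 0.1061, 165.99)], 'B': [(98, 0.0685, -12.38)]}
45.65 [-0.78736473  0.28139108  0.00713545] [ 0.48691812 -0.27146191  0.08497789]
```

Lined up to within about 0.2°. Pressing the button with force feedback.

```bash
python3 - <<'E'
from push import *
x,y=.4868,-.2716; r.line_to([x,y,.059],.12); f0=monitor.current_force()[2]
z=.059; L=[]
while z>.042:
    z-=.0015; r.line_to([x,y,z],.03); f=monitor.current_force()[2]-f0; L.append((round(z,4),round(float(monitor.current_eef_pos()[2]),4),round(float(f),1)))
    if f>9: break
print(L,monitor.current_clock())
r.line_to([x,y,.085],.15); print(monitor.current_clock(),monitor.current_force())
E
```

```text
[(0.0575, 0.0581, 1.3), (0.056, 0.0563, 1.9), (0.0545, 0.0546, 2.0), (0.053, 0.0531, 2.6), (0.0515, 0.0523, 10.6)] 47.2667
47.6417 [-0.15418597 -0.41952375 -0.76449315]
```

The force reached about 2.6 N over about 6 mm of travel and then hit the hard stop at 10.6 N, so the button went fully down. It is released now. One quick dial check, then hand in.

```bash
python3 - <<'E'
from push import *
snap("top","t6"); linefit("t6"); print(monitor.current_clock()); print(r.sign_off())
E
```

```text
R pos angle 166.5 r 0.0712 dir 166.69 m [-0.0692  0.0166]
G pos angle 166.32 r 0.1031 dir 166.79 m [-0.1002  0.0244]
47.6917
the job is handed in; nothing more can be done
None
```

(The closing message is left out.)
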